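# Sweep the offcuts off the carving board into the scrap bin

## Task

Clear the carving board: with the fingertips, sweep the three small wood offcuts (the block, the strip and the little round branch slice) across the board and over its side, so that they all lie in the metal scrap bin. Only push them, gently: do not pinch them or pick them up. Leave the carved roundel, the gouge and the pile of log discs where they are.

Things in the scene. Friction and masses are not known exactly. Their poses are not given: they have to be found in the camera images.
- board: Fixed square carving board of dark wood, 320 x 320 mm and 50 mm thick, flat top 50 mm above the bench. Origin: centre of its underside, on the bench; x and y along its sides (x points away from the robot, turned by at most 0.2 rad), z up. The offcuts lie on it.
- bin: Fixed open aluminium scrap bin, 260 (x) x 130 (y) x 42 mm high, walls 6 mm. Origin: centre of its underside, on the bench; axes parallel to the board axes. It stands 2 mm off the +y or the -y side of the board, its centre 227 mm from the board centre along the board y and 0 to 40 mm nearer the robot. Its rim is 8 mm below the board top: what is pushed over that side falls in.
- block: Loose offcut of light wood: rectangular block 34 x 28 x 18 mm (its x, y, z), about 30 g. Origin at its centre. Lies flat on the board, any yaw.
- strip: Loose offcut of light wood: narrow strip 46 x 20 x 16 mm (its x, y, z), about 25 g. Origin at its centre. Lies flat on the board, any yaw.
- slice: Loose offcut: small round branch slice, 36 mm across, 15 mm thick, about 25 g. Origin at its centre. Lies flat on the board.
- carving: Finished carved wooden roundel, 60 mm across and 34 mm high, loose, standing on the far strip of the board (about 125 mm beyond the board centre). Origin: centre of its underside. To be left alone.
- gouge: Carving gouge, lying on the far strip of the board along the board y: handle 20 x 80 x 20 mm, blade to +y, 125 mm long in all. Origin: under its middle, on the board top. To be left alone.
- logs: Small pile of log discs (one piece), 110 mm across and 105 mm high, loose, standing on the bench against the side of the board away from the bin. Origin: centre of its underside. To be left alone.

How it is judged:
By the outcome, as a careful person would: the job done as asked, in the order asked, and still so for the second after the job is handed in, with the robot touching nothing.
It also fails if it takes over 64 s, if anything falls off the work surface, if the arm or the gripper's body presses on something with over 40 N, if the wrist force passes 120 N, or if a joint passes its speed limit or range.

## Robot

A 7-joint arm with a two-finger parallel gripper is mounted at the origin on the work surface. World frame = base frame: x ahead of the robot, y to its left, z up, the work surface at z = 0. Lengths are in m, angles in rad, forces in N, time in s.
With the tool pointing down it reaches from about 0.4 to 0.85 m from the base axis. Payload 10.4 kg.
Tool frame: the origin (TCP) lies between the finger pads; the fingertips stand 11 mm ahead of it and the grasp point (between the pads) lies 8 mm behind it (r.tcp_to_tips is the distance from the TCP to the fingertips, in m); z points along the fingers, y is the line along which they close (so a half turn about z gives the same grasp; the last joint's range is limited). The gripper opens to 87 mm and grips with 3 to 60 N. Pads are 19 mm wide; open, the fingers measure 117 mm over their backs; the gripper's body (75 mm by 190 mm) begins 51 mm behind the grasp point.
Start: joints at [1.179, 0.332, -0.065, 1.46, 0.022, 1.35, -0.088], TCP at [0.225, -0.583, 0.234] pointing down, gripper open.
Joint ranges: [-2.6, 2.6], [-0.5, 2.12], [-1.47, 1.34], [0.16, 2.42], [-1.27, 4.41], [0.06, 2.06], [-2.6, 2.6]. Speed limits (rad/s): [2.22, 2.22, 2.79, 2.79, 3.14, 3.14, 3.14].

## Interface

Orientations are given as a unit quaternion [x, y, z, w].
In Python, from bench import r gives the robot as it stands. The module is installed in compiled form; this text tells all that it offers.
- The arm moves only by the shell command python3 -m crank 'ROWS' [FORCE]. ROWS is JSON, a list of rows, each an object of numbers: "claw": the closure, from -1 (fully open) to 1 (shut); "dx", "dy", "dz": the shift along the tool's x, y, z each as a share of 3 cm, from -1 to 1; "ax", "ay", "az": the turn, a rotation vector about the tool's x, y, z each as a share of 6 degrees, from -1 to 1. A call has 1 to 8 rows; each row shifts and turns the commanded pose from where the row before left it, along the tool's axes as they then stand; what a row does not reach is not made up. A row lasts 1/12 s, in which the tool goes at most 41.7 mm and 7.16 degrees, less where a joint would pass 70% of its speed; a pose out of reach is approached as far as the arm can. A call with a number of a shift or a turn outside -1 to 1 is refused whole. A call with a gripper value outside its range is refused whole. The fingers move at their own pace and stop on an object; FORCE is the grip in N (left out, the last holds). Time passes only in rows, so rows that do not move let the fingers close. It gives the time, the measured TCP pose, the force, the opening and the grip force at its end, in the units of the state.
- r.read_state(): the state, without advancing time (a new reading comes with each control period).
- r.camera(name): name is "scene" or "top"; returns a dict with "color" (400x640x3 uint8, red, green, blue), "mtx" (3x3 intrinsics, pixels), "R" (3x3) and "t" (3): a world point X has camera coordinates R X + t. Camera axes: x right, y down, z forward; pixel columns grow to the right and rows downward; lengths in m; the calibration is good to about 2 mm. A picture is of the moment at which its call begins. There is no depth.
- r.close_job(): hands the job in; it is judged then, once.
The state is a dict: "time": time; "joint_positions": joint angles; "joint_vel": joint speeds; "joint_torque": joint torques, N m; "ee_pos": TCP position; "eef_rot": TCP orientation; "ft_force": force on the tool from outside, world axes, zero at the start; "torque": the same for the moment, N m; "width": finger opening in m; "grip_force": force on a finger pad.
Only numpy, scipy, OpenCV 4.12 (cv2) and the standard library are available. Lean on these libraries where they do the work, as an engineer would, in place of code of your own. Each camera call takes 0.05 s, during which the arm holds its last target. There are 200 camera calls.

## Working session

There is one attempt and no reset: what is moved stays moved. The work goes in short steps, Python scripts to look and compute and a shell command to move; the robot and the scene stay as the last step left them, time stands still between calls to the robot, and variables do not carry over. Pictures are saved under pics/ and viewed, at most 10 in all, crops included, and the job is handed in when it is done.

```bash
mkdir -p pics
cat > h.py <<'E'
import numpy as np,cv2
from bench import r
def snap(name,fn):
    c=r.camera(name); cv2.imwrite('pics/'+fn,c['color'][:,:,::-1]); return c
def ray(c,u,v,z):
    d=c['R'].T@np.linalg.inv(c['mtx'])@np.array([u,v,1.]); o=-c['R'].T@c['t']
    return (o+d*(z-o[2])/d[2])[:2]
def proj(c,X):
    p=c['mtx']@(c['R']@np.array(X,float)+c['t']); return p[:2]/p[2]
E
python3 - <<'E'
from h import *
np.set_printoptions(precision=3,suppress=True)
snap('top','top1.png');snap('scene','scene1.png');s=r.read_state();print(s)
E
```

```text
{'time': 0.1, 'joint_positions': array([ 1.179,  0.333, -0.065,  1.461,  0.022,  1.35 , -0.088]), 'joint_vel': array([-0.001, -0.004,  0.002, -0.002,  0.   , -0.   ,  0.   ]), 'joint_torque': array([  0.001, -62.454,   0.024, -39.072,  -0.061,   0.037,   0.   ]), 'ee_pos': array([ 0.225, -0.583,  0.233]), 'eef_rot': array([ 0.983,  0.183, -0.   , -0.001]), 'ft_force': array([-0.152, -0.064, -0.259]), 'torque': array([0.043, 0.035, 0.016]), 'grip_force': 0.0, 'width': 0.08728240822226391}
```

View pics/top1.png

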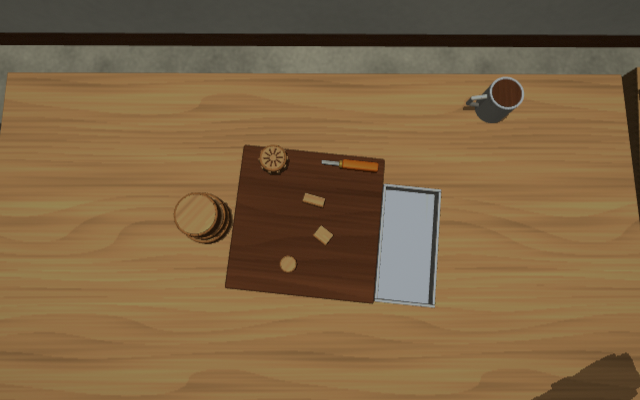

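View pics/scene1.png

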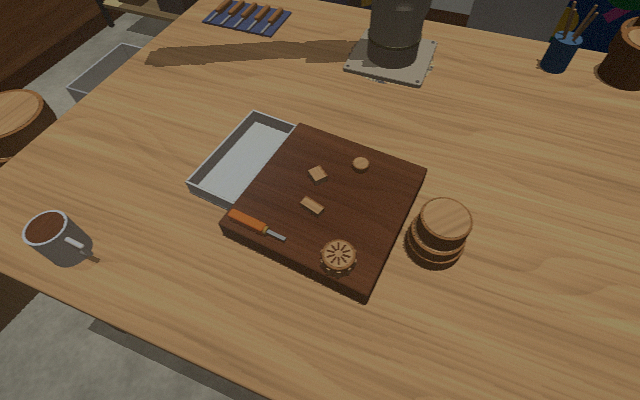

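The top view shows the board (corners about (244,146), (384,158), (373,302), (226,288)) with the bin to its right. The strip is at (314,200), the block at (323,235) and the slice at (288,264). The logs (200,215) are to the left, the carving is at (273,158) and the gouge at (350,164).

Run:
```python
from h import *
np.set_printoptions(precision=3,suppress=True)
c=r.camera('top')
cs=np.array([ray(c,*p,.05) for p in [(244,146),(384,158),(373,302),(226,288)]])
o=cs.mean(0); print('corners',cs.tolist(),o)
ux=(cs[0]+cs[1]-cs[2]-cs[3]);ux/=np.linalg.norm(ux);uy=np.array([-ux[1],ux[0]])
print('yaw',np.arctan2(ux[1],ux[0]))
hsv=cv2.cvtColor(c['color'],cv2.COLOR_RGB2HSV)
for n,p,z in [('strip',(314,200),.066),('block',(323,235),.068),('slice',(288,264),.065)]:
    m=(c['color'][:,:,0]>100).astype(np.uint8);k=np.zeros_like(m);k[p[1]-20:p[1]+20,p[0]-20:p[0]+20]=1
    cn=max(cv2.findContours(m*k,0,2)[0],key=cv2.contourArea)
    b=cv2.boxPoints(cv2.minAreaRect(cn))
    W=np.array([ray(c,*q,z) for q in b]); B=(W-o)@np.array([ux,uy]).T
    print(n,cv2.contourArea(cn),'world',W.mean(0),'board',B.mean(0),'corners',B.round(3).tolist())
for n,p,z in [('carv',(273,158),.084),('gouge tip',(322,162),.06),('gouge end',(378,167),.07),('gouge side',(360,172),.06),('log',(197,214),.105),('bin1',(388,186),.042),('bin2',(440,190),.042),('bin3',(434,306),.042)]:
    print(n,(ray(c,*p,z)-o)@np.array([ux,uy]).T)
s=r.read_state(); print(s['ee_pos'],s['eef_rot'])
```

```text
corners [[0.7478220275264074, 0.16057687829989153], [0.7203886704570198, -0.15323636910219632], [0.40532131839979363, -0.12096598418064805], [0.4349605890545202, 0.19117800020800182]] [0.577 0.019]
yaw -0.09979262883933473
strip 161.0 world [0.624 0.005] board [ 0.048 -0.009] corners [[0.042, 0.014], [0.061, 0.011], [0.053, -0.033], [0.034, -0.03]]
block 189.5 world [ 0.547 -0.014] board [-0.027 -0.036] corners [[-0.029, -0.015], [-0.006, -0.03], [-0.024, -0.058], [-0.048, -0.043]]
slice 190.0 world [0.487 0.06 ] board [-0.094  0.032] corners [[-0.112, 0.046], [-0.079, 0.049], [-0.075, 0.018], [-0.109, 0.014]]
carv [0.126 0.086]
gouge tip [ 0.134 -0.02 ]
gouge end [ 0.132 -0.143]
gouge side [ 0.12  -0.106]
log [-0.014  0.226]
bin1 [ 0.099 -0.172]
bin2 [ 0.101 -0.289]
bin3 [-0.153 -0.289]
[ 0.225 -0.583  0.233] [ 0.983  0.183 -0.    -0.001]
```

```bash
cat >> h.py <<'E'
np.set_printoptions(precision=4,suppress=True)
O=np.array([.577,.019]);YAW=-.0998
def bt():
    s=r.read_state(); c,sn=np.cos(YAW),np.sin(YAW)
    d=s['ee_pos'][:2]-O; q=s['eef_rot']
    from scipy.spatial.transform import Rotation as Ro
    m=Ro.from_quat(q).as_matrix()
    print('t',s['time'],'board',d@[c,sn],d@[-sn,c],'tipz',s['ee_pos'][2]-.011,'tool x yaw err deg',np.degrees(np.arctan2(m[1,0],m[0,0])-YAW-np.pi/2),'tilt',m[:,2],'w',s['width'],s['ft_force'])
E
python3 -m crank '[{"claw":0.72,"az":-1},{"claw":0.72,"az":-1},{"claw":0.72,"az":-1},{"claw":0.72,"az":-1},{"claw":0.72,"az":-1},{"claw":0.72,"az":-1},{"claw":0.72,"az":-1},{"claw":0.72,"az":-1}]' 20
python3 -m crank '[{"claw":0.72,"az":-1},{"claw":0.72,"az":-1},{"claw":0.72,"az":-0.53},{"claw":0.72}]'
python3 -c "
from h import *
bt();print(r.read_state()['joint_positions'])"
```

```text
t 0.15 board -0.2901055988927329 -0.6337859866298245 tipz 0.2219606473103285 tool x yaw err deg -63.15274755032711 tilt [-0.0004  0.001  -1.    ] w 0.08716376259519437 [-0.723   0.5817 -0.1038]
[ 1.1794  0.3327 -0.0647  1.4607  0.0216  1.3499 -0.0885]invalid input at $[0]: expected keys claw, dx, dy, dz, ax, ay, az
invalid input at $[0]: expected keys claw, dx, dy, dz, ax, ay, az
```

```bash
R='{"claw":0.72,"dx":0,"dy":0,"dz":0,"ax":0,"ay":0,"az":-1}'
python3 -m crank '[{"claw":0.72,"dx":0,"dy":0,"dz":0,"ax":0,"ay":0,"az":-1},{"claw":0.72,"dx":0,"dy":0,"dz":0,"ax":0,"ay":0,"az":-1},{"claw":0.72,"dx":0,"dy":0,"dz":0,"ax":0,"ay":0,"az":-1},{"claw":0.72,"dx":0,"dy":0,"dz":0,"ax":0,"ay":0,"az":-1},{"claw":0.72,"dx":0,"dy":0,"dz":0,"ax":0,"ay":0,"az":-1},{"claw":0.72,"dx":0,"dy":0,"dz":0,"ax":0,"ay":0,"az":-1},{"claw":0.72,"dx":0,"dy":0,"dz":0,"ax":0,"ay":0,"az":-1},{"claw":0.72,"dx":0,"dy":0,"dz":0,"ax":0,"ay":0,"az":-1}]' 20
python3 -m crank '[{"claw":0.72,"dx":0,"dy":0,"dz":0,"ax":0,"ay":0,"az":-1},{"claw":0.72,"dx":0,"dy":0,"dz":0,"ax":0,"ay":0,"az":-1},{"claw":0.72,"dx":0,"dy":0,"dz":0,"ax":0,"ay":0,"az":-0.53},{"claw":0.72,"dx":0,"dy":0,"dz":0,"ax":0,"ay":0,"az":0}]'
python3 -c "
from h import *
bt();print(r.read_state()['joint_positions'])"
```

```text
time: 0.82
ee_pos: [0.2252, -0.5828, 0.2332]
eef_rot: [0.822, 0.569, 0.0, -0.0]
ft_force: [0.0, 0.5, -0.1]
width: 0.0412
grip_force: 0.0
time: 1.15
ee_pos: [0.2252, -0.5829, 0.2332]
eef_rot: [0.74, 0.672, 0.0, -0.0]
ft_force: [0.2, -0.1, 1.0]
width: 0.0164
grip_force: 0.0
t 1.15 board -0.2900739055675492 -0.6339107784188492 tipz 0.22224184062768804 tool x yaw err deg 0.1803618500788508 tilt [-0.0001  0.0005 -1.    ] w 0.016396786954667265 [ 0.207  -0.0644  0.9883]
[ 1.2949  0.3414 -0.2133  1.4533  0.0725  1.3551  0.9813]
```

```bash
python3 -m crank '[{"claw":0.72,"dx":0.9,"dy":0.365,"dz":0,"ax":0,"ay":0,"az":0},{"claw":0.72,"dx":0.9,"dy":0.365,"dz":0,"ax":0,"ay":0,"az":0},{"claw":0.72,"dx":0.9,"dy":0.365,"dz":0,"ax":0,"ay":0,"az":0},{"claw":0.72,"dx":0.9,"dy":0.365,"dz":0,"ax":0,"ay":0,"az":0},{"claw":0.72,"dx":0.9,"dy":0.365,"dz":0,"ax":0,"ay":0,"az":0},{"claw":0.72,"dx":0.9,"dy":0.365,"dz":0,"ax":0,"ay":0,"az":0},{"claw":0.72,"dx":0.9,"dy":0.365,"dz":0,"ax":0,"ay":0,"az":0},{"claw":0.72,"dx":0.9,"dy":0.365,"dz":0,"ax":0,"ay":0,"az":0}]'
python3 -m crank '[{"claw":0.72,"dx":0.9,"dy":0.365,"dz":0,"ax":0,"ay":0,"az":0},{"claw":0.72,"dx":0.9,"dy":0.365,"dz":0,"ax":0,"ay":0,"az":0},{"claw":0.72,"dx":0.9,"dy":0.365,"dz":0,"ax":0,"ay":0,"az":0},{"claw":0.72,"dx":0.9,"dy":0.365,"dz":0,"ax":0,"ay":0,"az":0},{"claw":0.72,"dx":0.9,"dy":0.365,"dz":0,"ax":0,"ay":0,"az":0},{"claw":0.72,"dx":0.9,"dy":0.365,"dz":0,"ax":0,"ay":0,"az":0},{"claw":0.72,"dx":0.9,"dy":0.365,"dz":0,"ax":0,"ay":0,"az":0},{"claw":0.72,"dx":0.9,"dy":0.365,"dz":0,"ax":0,"ay":0,"az":0}]'
python3 -m crank '[{"claw":0.72,"dx":0.9,"dy":0.365,"dz":0,"ax":0,"ay":0,"az":0},{"claw":0.72,"dx":0.9,"dy":0.365,"dz":0,"ax":0,"ay":0,"az":0},{"claw":0.72,"dx":0.9,"dy":0.365,"dz":0,"ax":0,"ay":0,"az":0},{"claw":0.72,"dx":0.9,"dy":0.365,"dz":0,"ax":0,"ay":0,"az":0},{"claw":0.72,"dx":0.9,"dy":0.365,"dz":0,"ax":0,"ay":0,"az":0},{"claw":0.72,"dx":0.9,"dy":0.365,"dz":0,"ax":0,"ay":0,"az":0},{"claw":0.72,"dx":0.9,"dy":0.365,"dz":0,"ax":0,"ay":0,"az":0},{"claw":0.72,"dx":0,"dy":0,"dz":0,"ax":0,"ay":0,"az":0}]'
python3 -c "
from h import *
bt();print(r.read_state()['joint_positions'])"
```

```text
time: 1.82
ee_pos: [0.3343, -0.3753, 0.2335]
eef_rot: [0.742, 0.67, -0.0, 0.0]
ft_force: [0.7, -0.5, 0.1]
width: 0.0123
grip_force: 0.0
time: 2.48
ee_pos: [0.4428, -0.1691, 0.2336]
eef_rot: [0.742, 0.67, -0.0, 0.0]
ft_force: [0.8, 0.0, 0.6]
width: 0.0124
grip_force: 0.0
time: 3.15
ee_pos: [0.5386, 0.0161, 0.2335]
eef_rot: [0.74, 0.673, 0.001, -0.001]
ft_force: [-0.8, 0.4, 0.2]
width: 0.0124
grip_force: 0.0
t 3.15 board -0.03791138082071284 -0.006740109966324664 tipz 0.22254649387177616 tool x yaw err deg 0.2580344343732344 tilt [ 0.0007  0.0031 -1.    ] w 0.012430194490925466 [-0.7889  0.3744  0.247 ]
[ 0.562   0.2189 -0.7665  1.6582  0.153   1.3259 -0.3249]
```

```bash
python3 -m crank '[{"claw":0.72,"dx":0.7,"dy":0.37,"dz":0.8,"ax":0,"ay":0,"az":0},{"claw":0.72,"dx":0,"dy":0,"dz":0.9,"ax":0,"ay":0,"az":0},{"claw":0.72,"dx":0,"dy":0,"dz":0.9,"ax":0,"ay":0,"az":0},{"claw":0.72,"dx":0,"dy":0,"dz":0.9,"ax":0,"ay":0,"az":0},{"claw":0.72,"dx":0,"dy":0,"dz":0.8,"ax":0,"ay":0,"az":0},{"claw":0.72,"dx":0,"dy":0,"dz":0.7,"ax":0,"ay":0,"az":0},{"claw":0.72,"dx":0,"dy":0,"dz":0.5,"ax":0,"ay":0,"az":0},{"claw":0.72,"dx":0,"dy":0,"dz":0,"ax":0,"ay":0,"az":0}]'
python3 - <<'E'
from h import *
bt();c=r.camera('top');cv2.imwrite('pics/top2.png',cv2.resize(c['color'][120:320,200:460,::-1],None,fx=3,fy=3))
c=r.camera('scene');cv2.imwrite('pics/sc2.png',cv2.resize(c['color'][90:290,180:440,::-1],None,fx=3,fy=3))
E
```

```text
time: 3.82
ee_pos: [0.5485, 0.0292, 0.0653]
eef_rot: [0.742, 0.67, -0.002, -0.002]
ft_force: [-0.1, -0.7, 0.9]
width: 0.0122
grip_force: 0.0
t 3.8167 board -0.029416217801590486 0.007271831898044584 tipz 0.054340053458804216 tool x yaw err deg -0.09828834600253687 tilt [-0.0052 -0.0001 -1.    ] w 0.012175670508555815 [-0.0978 -0.6997  0.9305]
```

View pics/sc2.png

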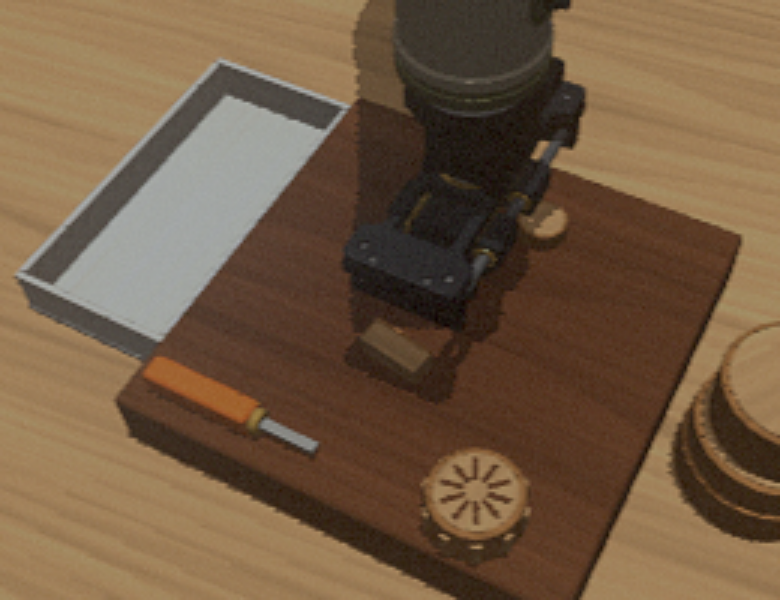

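The strip (395,350) and slice (545,225) haven't moved. The gripper hides the block, so I'll push it now.

```bash
python3 -m crank '[{"claw":0.72,"dx":-0.3,"dy":0,"dz":0,"ax":0,"ay":0,"az":0},{"claw":0.72,"dx":-0.3,"dy":0,"dz":0,"ax":0,"ay":0,"az":0},{"claw":0.72,"dx":-0.4,"dy":0,"dz":0,"ax":0,"ay":0,"az":0},{"claw":0.72,"dx":-0.4,"dy":0,"dz":0,"ax":0,"ay":0,"az":0},{"claw":0.72,"dx":-0.4,"dy":0,"dz":0,"ax":0,"ay":0,"az":0},{"claw":0.72,"dx":-0.4,"dy":0,"dz":0,"ax":0,"ay":0,"az":0},{"claw":0.72,"dx":-0.4,"dy":0,"dz":0,"ax":0,"ay":0,"az":0},{"claw":0.72,"dx":-0.4,"dy":0,"dz":0,"ax":0,"ay":0,"az":0}]'
python3 - <<'E'
from h import *
bt();c=r.camera('top');cv2.imwrite('pics/top3.png',cv2.resize(c['color'][120:320,200:460,::-1],None,fx=3,fy=3))
E
```

```text
time: 4.58
ee_pos: [0.5415, -0.0613, 0.0686]
eef_rot: [0.742, 0.671, -0.0, 0.0]
ft_force: [0.3, 0.7, 0.1]
width: 0.0121
grip_force: 0.5
t 4.5833 board -0.02729494166281571 -0.08343276493811831 tipz 0.05762007101349806 tool x yaw err deg -0.002235743001321228 tilt [ 0.0001 -0.0002 -1.    ] w 0.01209064236745289 [0.2775 0.6765 0.1295]
```

View pics/top3.png

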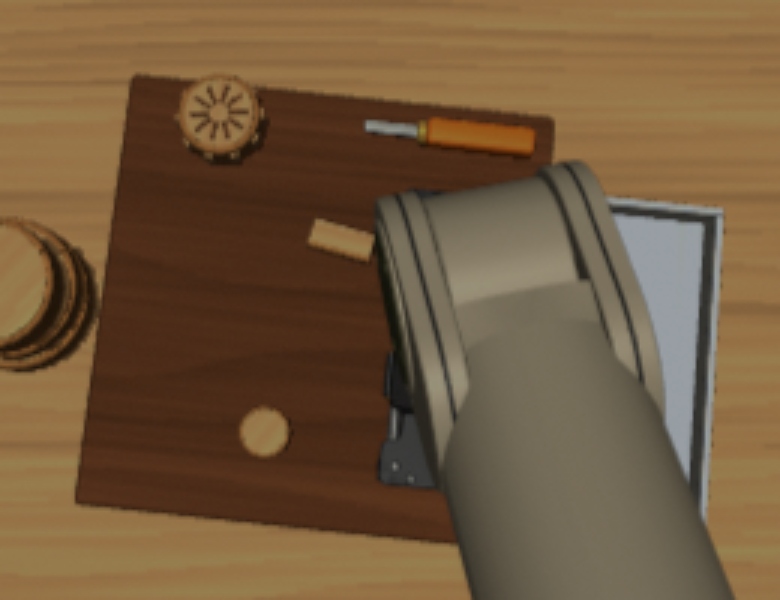

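The board left of the gripper is clear, so the block is moving ahead of the fingers. The strip (340,240) and slice (264,432) are still in place, so I'll keep pushing.

```bash
python3 -m crank '[{"claw":0.72,"dx":-0.4,"dy":0,"dz":0.05,"ax":0,"ay":0,"az":0},{"claw":0.72,"dx":-0.4,"dy":0,"dz":0.05,"ax":0,"ay":0,"az":0},{"claw":0.72,"dx":-0.4,"dy":0,"dz":0,"ax":0,"ay":0,"az":0},{"claw":0.72,"dx":-0.4,"dy":0,"dz":0,"ax":0,"ay":0,"az":0},{"claw":0.72,"dx":-0.4,"dy":0,"dz":0,"ax":0,"ay":0,"az":0},{"claw":0.72,"dx":-0.4,"dy":0,"dz":0,"ax":0,"ay":0,"az":0},{"claw":0.72,"dx":-0.4,"dy":0,"dz":0,"ax":0,"ay":0,"az":0},{"claw":0.72,"dx":-0.4,"dy":0,"dz":0,"ax":0,"ay":0,"az":0}]'
python3 -m crank '[{"claw":0.72,"dx":-0.4,"dy":0,"dz":0,"ax":0,"ay":0,"az":0},{"claw":0.72,"dx":-0.4,"dy":0,"dz":0,"ax":0,"ay":0,"az":0},{"claw":0.72,"dx":0,"dy":0,"dz":0,"ax":0,"ay":0,"az":0},{"claw":0.72,"dx":0.6,"dy":0,"dz":-0.8,"ax":0,"ay":0,"az":0},{"claw":0.72,"dx":0.9,"dy":0,"dz":-0.3,"ax":0,"ay":0,"az":0},{"claw":0.72,"dx":0.9,"dy":0.3,"dz":0,"ax":0,"ay":0,"az":0},{"claw":0.72,"dx":0.9,"dy":0.3,"dz":0,"ax":0,"ay":0,"az":0},{"claw":0.72,"dx":0,"dy":0,"dz":0,"ax":0,"ay":0,"az":0}]'
python3 -c "
from h import *
bt()"
```

```text
time: 5.3
ee_pos: [0.532, -0.1567, 0.0655]
eef_rot: [0.741, 0.671, -0.0, 0.0]
ft_force: [-0.3, 0.1, 0.5]
width: 0.0118
grip_force: 0.0
time: 5.97
ee_pos: [0.5593, -0.0754, 0.0994]
eef_rot: [0.739, 0.674, 0.002, -0.0]
ft_force: [-0.6, 1.2, 0.5]
width: 0.0122
grip_force: 0.0
t 5.9667 board -0.008171427297710993 -0.09566176091472683 tipz 0.08842738878526832 tool x yaw err deg 0.457833104648191 tilt [ 0.0024  0.003  -1.    ] w 0.012243036647853561 [-0.5664  1.226   0.5452]
```

```bash
python3 -m crank '[{"claw":0.72,"dx":0.9,"dy":0.37,"dz":0,"ax":0,"ay":0,"az":0},{"claw":0.72,"dx":0.9,"dy":0.37,"dz":0,"ax":0,"ay":0,"az":0},{"claw":0.72,"dx":0.9,"dy":0.37,"dz":0,"ax":0,"ay":0,"az":0},{"claw":0.72,"dx":0.9,"dy":0.37,"dz":0,"ax":0,"ay":0,"az":0},{"claw":0.72,"dx":0.85,"dy":0.35,"dz":0,"ax":0,"ay":0,"az":0},{"claw":0.72,"dx":0,"dy":0,"dz":0.4,"ax":0,"ay":0,"az":0},{"claw":0.72,"dx":0,"dy":0,"dz":0.3,"ax":0,"ay":0,"az":0},{"claw":0.72,"dx":0,"dy":0,"dz":0,"ax":0,"ay":0,"az":0}]'
python3 - <<'E'
from h import *
bt();c=r.camera('scene');cv2.imwrite('pics/sc4.png',cv2.resize(c['color'][90:290,180:440,::-1],None,fx=3,fy=3))
E
```

```text
time: 6.63
ee_pos: [0.6239, 0.0443, 0.075]
eef_rot: [0.741, 0.671, -0.002, -0.001]
ft_force: [-0.3, -0.6, -0.6]
width: 0.0121
grip_force: 0.0
t 6.6333 board 0.04410977568693604 0.02986414475915742 tipz 0.06401039634516341 tool x yaw err deg 0.052221442196766985 tilt [-0.0037 -0.0006 -1.    ] w 0.012113885105611667 [-0.2555 -0.6314 -0.5518]
```

View pics/sc4.png

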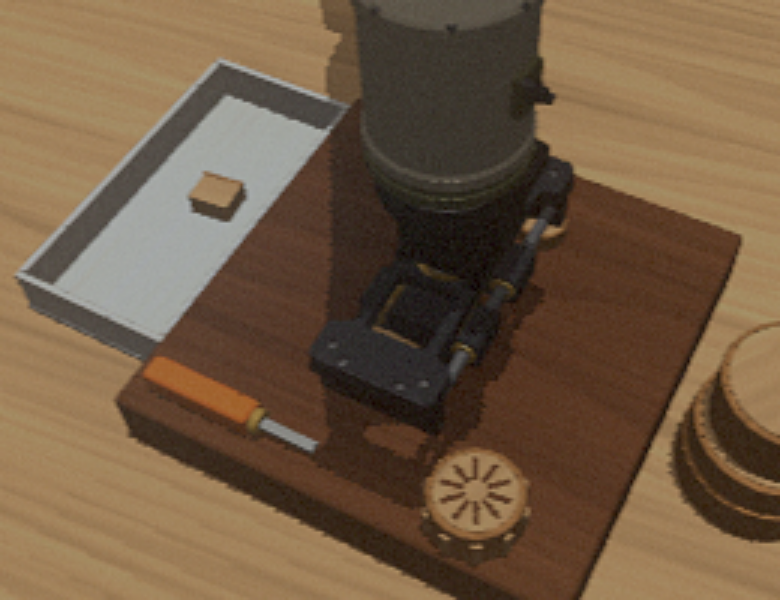

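The block is in the bin (217,195). Next I'll lower the fingers and sweep the strip.

```bash
python3 -m crank '[{"claw":0.72,"dx":0.25,"dy":0.15,"dz":0,"ax":0,"ay":0,"az":0},{"claw":0.72,"dx":0,"dy":0,"dz":0.27,"ax":0,"ay":0,"az":0},{"claw":0.72,"dx":0,"dy":0,"dz":0,"ax":0,"ay":0,"az":0},{"claw":0.72,"dx":-0.3,"dy":0,"dz":0,"ax":0,"ay":0,"az":0},{"claw":0.72,"dx":-0.4,"dy":0,"dz":0,"ax":0,"ay":0,"az":0},{"claw":0.72,"dx":-0.4,"dy":0,"dz":0,"ax":0,"ay":0,"az":0},{"claw":0.72,"dx":-0.4,"dy":0,"dz":0,"ax":0,"ay":0,"az":0},{"claw":0.72,"dx":-0.4,"dy":0,"dz":0,"ax":0,"ay":0,"az":0}]'
python3 - <<'E'
from h import *
bt();c=r.camera('scene');cv2.imwrite('pics/sc5.png',cv2.resize(c['color'][90:290,180:440,::-1],None,fx=3,fy=3))
E
```

```text
time: 7.35
ee_pos: [0.6249, -0.0071, 0.0696]
eef_rot: [0.742, 0.671, -0.0, 0.0]
ft_force: [1.1, 0.2, 0.6]
width: 0.012
grip_force: 0.1
t 7.35 board 0.050231371371508945 -0.021228634679195252 tipz 0.05861064402331066 tool x yaw err deg -0.05394599201072848 tilt [ 0.0003 -0.0006 -1.    ] w 0.012034632349500612 [1.0962 0.1815 0.6379]
```

View pics/sc5.png

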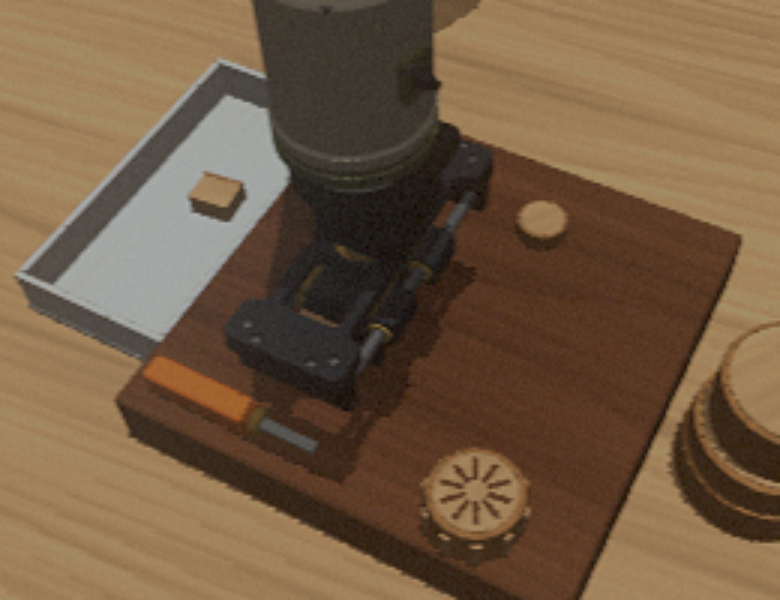

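Nothing is left behind the gripper, so the strip is moving with the fingers, and the gouge hasn't been touched. I'll carry on to the bin.

```bash
python3 -m crank '[{"claw":0.72,"dx":-0.4,"dy":-0.03,"dz":0.05,"ax":0,"ay":0,"az":0},{"claw":0.72,"dx":-0.4,"dy":-0.03,"dz":0.05,"ax":0,"ay":0,"az":0},{"claw":0.72,"dx":-0.4,"dy":0,"dz":0,"ax":0,"ay":0,"az":0},{"claw":0.72,"dx":-0.4,"dy":0,"dz":0,"ax":0,"ay":0,"az":0},{"claw":0.72,"dx":-0.4,"dy":0,"dz":0,"ax":0,"ay":0,"az":0},{"claw":0.72,"dx":-0.4,"dy":0,"dz":0,"ax":0,"ay":0,"az":0},{"claw":0.72,"dx":-0.4,"dy":0,"dz":0,"ax":0,"ay":0,"az":0},{"claw":0.72,"dx":-0.4,"dy":0,"dz":0,"ax":0,"ay":0,"az":0}]'
python3 -m crank '[{"claw":0.72,"dx":-0.4,"dy":0,"dz":0,"ax":0,"ay":0,"az":0},{"claw":0.72,"dx":-0.4,"dy":0,"dz":0,"ax":0,"ay":0,"az":0},{"claw":0.72,"dx":-0.4,"dy":0,"dz":0,"ax":0,"ay":0,"az":0},{"claw":0.72,"dx":-0.4,"dy":0,"dz":0,"ax":0,"ay":0,"az":0},{"claw":0.72,"dx":-0.4,"dy":0,"dz":0,"ax":0,"ay":0,"az":0},{"claw":0.72,"dx":-0.4,"dy":0,"dz":0,"ax":0,"ay":0,"az":0},{"claw":0.72,"dx":-0.4,"dy":0,"dz":0,"ax":0,"ay":0,"az":0},{"claw":0.72,"dx":0,"dy":0,"dz":0,"ax":0,"ay":0,"az":0}]'
python3 -c "
from h import *
bt()"
```

```text
time: 8.07
ee_pos: [0.6135, -0.1014, 0.0665]
eef_rot: [0.741, 0.671, -0.0, 0.0]
ft_force: [0.2, -0.1, -0.2]
width: 0.0119
grip_force: 0.1
time: 8.73
ee_pos: [0.6047, -0.1876, 0.0663]
eef_rot: [0.743, 0.67, -0.001, 0.0]
ft_force: [0.6, 0.2, 0.5]
width: 0.0123
grip_force: 0.0
t 8.7333 board 0.04817281908871766 -0.20277912020151606 tipz 0.05527370557212172 tool x yaw err deg -0.17978231931696986 tilt [-0.0004 -0.0016 -1.    ] w 0.012310698121124865 [0.6153 0.1969 0.5123]
```

```bash
python3 -m crank '[{"claw":0.72,"dx":0,"dy":0,"dz":-0.7,"ax":0,"ay":0,"az":0},{"claw":0.72,"dx":0.5,"dy":-0.3,"dz":-0.7,"ax":0,"ay":0,"az":0},{"claw":0.72,"dx":0.9,"dy":-0.5,"dz":0,"ax":0,"ay":0,"az":0},{"claw":0.72,"dx":0.9,"dy":-0.5,"dz":0,"ax":0,"ay":0,"az":0},{"claw":0.72,"dx":0.9,"dy":-0.5,"dz":0,"ax":0,"ay":0,"az":0},{"claw":0.72,"dx":0.9,"dy":-0.5,"dz":0,"ax":0,"ay":0,"az":0},{"claw":0.72,"dx":0.9,"dy":-0.5,"dz":0,"ax":0,"ay":0,"az":0},{"claw":0.72,"dx":0.9,"dy":-0.5,"dz":0,"ax":0,"ay":0,"az":0}]'
python3 -m crank '[{"claw":0.72,"dx":0.9,"dy":-0.5,"dz":0,"ax":0,"ay":0,"az":0},{"claw":0.72,"dx":0.9,"dy":-0.5,"dz":0,"ax":0,"ay":0,"az":0},{"claw":0.72,"dx":0.9,"dy":-0.4,"dz":0,"ax":0,"ay":0,"az":0},{"claw":0.72,"dx":0.5,"dy":0,"dz":0,"ax":0,"ay":0,"az":0},{"claw":0.72,"dx":0,"dy":0,"dz":0,"ax":0,"ay":0,"az":0}]'
python3 - <<'E'
from h import *
bt();c=r.camera('scene');cv2.imwrite('pics/sc6.png',cv2.resize(c['color'][90:290,180:440,::-1],None,fx=3,fy=3))
E
```

```text
time: 9.4
ee_pos: [0.5236, 0.004, 0.1086]
eef_rot: [0.741, 0.671, 0.0, 0.0]
ft_force: [0.6, 1.0, -0.2]
width: 0.0119
grip_force: 0.0
time: 9.82
ee_pos: [0.4913, 0.1064, 0.109]
eef_rot: [0.739, 0.673, 0.001, -0.0]
ft_force: [0.4, -0.3, -0.3]
width: 0.0122
grip_force: 0.0
t 9.8167 board -0.09394475879554445 0.07843713811049674 tipz 0.09800652609208335 tool x yaw err deg 0.3774620576505477 tilt [ 0.0011  0.0012 -1.    ] w 0.01221488490132514 [ 0.4126 -0.2914 -0.2673]
```

View pics/sc6.png

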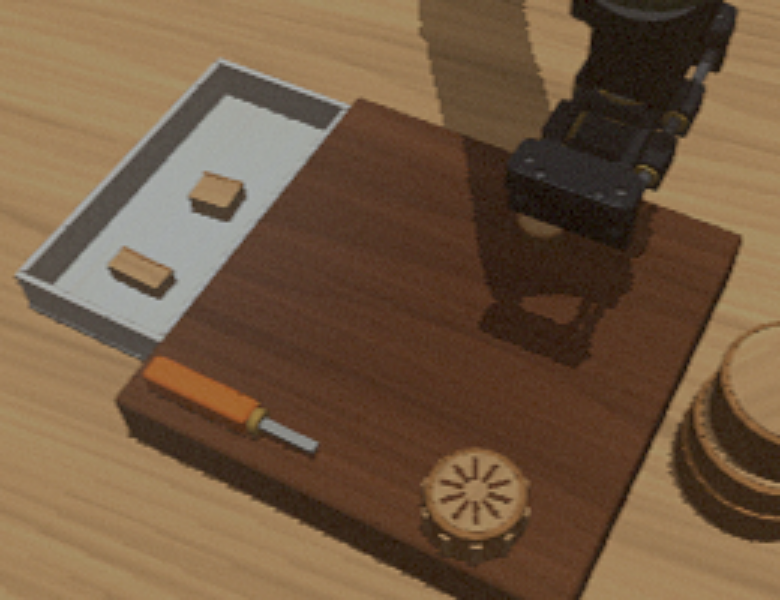

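The block (217,195) and strip (142,272) are both in the bin, and the slice (542,222) is waiting. I'll lower the fingers behind it and sweep.

```bash
python3 -m crank '[{"claw":0.72,"dx":0,"dy":0,"dz":0.6,"ax":0,"ay":0,"az":0},{"claw":0.72,"dx":0,"dy":0,"dz":0.5,"ax":0,"ay":0,"az":0},{"claw":0.72,"dx":0,"dy":0,"dz":0.25,"ax":0,"ay":0,"az":0},{"claw":0.72,"dx":0,"dy":0,"dz":0,"ax":0,"ay":0,"az":0},{"claw":0.72,"dx":-0.3,"dy":0,"dz":0,"ax":0,"ay":0,"az":0},{"claw":0.72,"dx":-0.3,"dy":0,"dz":0,"ax":0,"ay":0,"az":0},{"claw":0.72,"dx":-0.3,"dy":0,"dz":0,"ax":0,"ay":0,"az":0},{"claw":0.72,"dx":-0.4,"dy":0,"dz":0,"ax":0,"ay":0,"az":0}]'
python3 -m crank '[{"claw":0.72,"dx":-0.4,"dy":0,"dz":0,"ax":0,"ay":0,"az":0},{"claw":0.72,"dx":-0.4,"dy":0,"dz":0,"ax":0,"ay":0,"az":0},{"claw":0.72,"dx":-0.4,"dy":0,"dz":0,"ax":0,"ay":0,"az":0},{"claw":0.72,"dx":-0.4,"dy":0,"dz":0,"ax":0,"ay":0,"az":0}]'
python3 - <<'E'
from h import *
bt();c=r.camera('scene');cv2.imwrite('pics/sc7.png',cv2.resize(c['color'][90:290,180:440,::-1],None,fx=3,fy=3))
E
```

```text
time: 10.53
ee_pos: [0.4886, 0.062, 0.0686]
eef_rot: [0.741, 0.671, 0.0, 0.0]
ft_force: [-0.1, -0.1, -0.3]
width: 0.0124
grip_force: 0.1
time: 10.87
ee_pos: [0.4836, 0.0135, 0.0686]
eef_rot: [0.742, 0.671, 0.0, 0.001]
ft_force: [-0.2, 0.0, -0.3]
width: 0.0117
grip_force: 0.1
t 10.8667 board -0.09236086217875206 -0.014729236690446314 tipz 0.057625802491277286 tool x yaw err deg -0.03971076564716377 tilt [ 0.0011 -0.0006 -1.    ] w 0.011728943078450753 [-0.2112  0.0187 -0.292 ]
```

View pics/sc7.png

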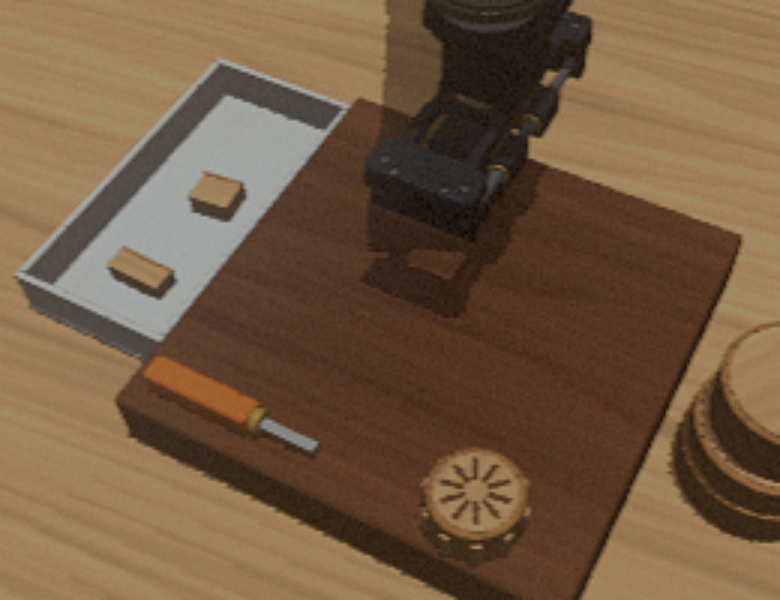

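The slice has left its spot and is ahead of the fingers, so I'll continue over the edge.

```bash
python3 -m crank '[{"claw":0.72,"dx":-0.4,"dy":0,"dz":0.05,"ax":0,"ay":0,"az":0},{"claw":0.72,"dx":-0.4,"dy":0,"dz":0,"ax":0,"ay":0,"az":0},{"claw":0.72,"dx":-0.4,"dy":0,"dz":0,"ax":0,"ay":0,"az":0},{"claw":0.72,"dx":-0.4,"dy":0,"dz":0,"ax":0,"ay":0,"az":0},{"claw":0.72,"dx":-0.4,"dy":0,"dz":0,"ax":0,"ay":0,"az":0},{"claw":0.72,"dx":-0.4,"dy":0,"dz":0,"ax":0,"ay":0,"az":0},{"claw":0.72,"dx":-0.4,"dy":0,"dz":0,"ax":0,"ay":0,"az":0},{"claw":0.72,"dx":-0.4,"dy":0,"dz":0,"ax":0,"ay":0,"az":0}]'
python3 -m crank '[{"claw":0.72,"dx":-0.4,"dy":0,"dz":0,"ax":0,"ay":0,"az":0},{"claw":0.72,"dx":-0.4,"dy":0,"dz":0,"ax":0,"ay":0,"az":0},{"claw":0.72,"dx":-0.4,"dy":0,"dz":0,"ax":0,"ay":0,"az":0},{"claw":0.72,"dx":-0.4,"dy":0,"dz":0,"ax":0,"ay":0,"az":0},{"claw":0.72,"dx":-0.4,"dy":0,"dz":0,"ax":0,"ay":0,"az":0},{"claw":0.72,"dx":-0.4,"dy":0,"dz":0,"ax":0,"ay":0,"az":0},{"claw":0.72,"dx":-0.4,"dy":0,"dz":0,"ax":0,"ay":0,"az":0},{"claw":0.72,"dx":0,"dy":0,"dz":0,"ax":0,"ay":0,"az":0}]'
python3 -m crank '[{"claw":0.72,"dx":0,"dy":0,"dz":-0.8,"ax":0,"ay":0,"az":0},{"claw":0.72,"dx":0,"dy":0,"dz":-0.9,"ax":0,"ay":0,"az":0},{"claw":0.72,"dx":0,"dy":0,"dz":-0.9,"ax":0,"ay":0,"az":0},{"claw":0.72,"dx":0.9,"dy":0,"dz":-0.9,"ax":0,"ay":0,"az":0},{"claw":0.72,"dx":0.9,"dy":0,"dz":-0.9,"ax":0,"ay":0,"az":0},{"claw":0.72,"dx":0.9,"dy":0,"dz":0,"ax":0,"ay":0,"az":0},{"claw":0.72,"dx":0.9,"dy":0,"dz":0,"ax":0,"ay":0,"az":0},{"claw":0.72,"dx":0,"dy":0,"dz":0,"ax":0,"ay":0,"az":0}]'
python3 - <<'E'
from h import *
bt();c=r.camera('scene');cv2.imwrite('pics/sc8.png',cv2.resize(c['color'][90:290,180:440,::-1],None,fx=3,fy=3))
E
```

```text
time: 11.58
ee_pos: [0.474, -0.0813, 0.067]
eef_rot: [0.742, 0.671, 0.0, 0.0]
ft_force: [0.2, 0.2, 0.5]
width: 0.0121
grip_force: 0.1
time: 12.25
ee_pos: [0.4651, -0.1667, 0.0664]
eef_rot: [0.742, 0.67, -0.0, 0.0]
ft_force: [-0.0, 0.4, 0.4]
width: 0.0122
grip_force: 0.0
time: 12.92
ee_pos: [0.477, -0.0503, 0.1993]
eef_rot: [0.739, 0.674, 0.001, 0.0]
ft_force: [0.3, 1.3, 0.5]
width: 0.0124
grip_force: 0.0
t 12.9167 board -0.0926511102621089 -0.07887733011406646 tipz 0.18831450126462965 tool x yaw err deg 0.4360489004677205 tilt [ 0.0018  0.0008 -1.    ] w 0.012419087580486666 [0.3281 1.285  0.459 ]
```

View pics/sc8.png

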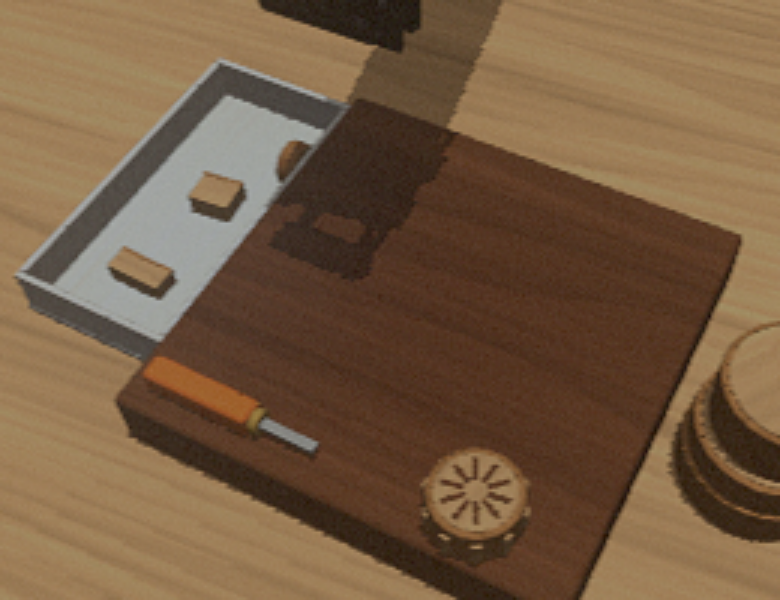

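The slice is at (293,160), inside the bin, possibly leaning on the near wall. I'll move the arm aside and check that everything has settled.

```bash
python3 -m crank '[{"claw":0.72,"dx":0.9,"dy":0,"dz":0,"ax":0,"ay":0,"az":0},{"claw":0.72,"dx":0.9,"dy":0,"dz":0,"ax":0,"ay":0,"az":0},{"claw":0.72,"dx":0.9,"dy":0,"dz":0,"ax":0,"ay":0,"az":0},{"claw":0.72,"dx":0.9,"dy":0,"dz":0,"ax":0,"ay":0,"az":0},{"claw":0.72,"dx":0.9,"dy":0,"dz":0,"ax":0,"ay":0,"az":0},{"claw":0.72,"dx":0.9,"dy":0,"dz":0,"ax":0,"ay":0,"az":0},{"claw":0.72,"dx":0,"dy":0,"dz":0,"ax":0,"ay":0,"az":0},{"claw":0.72,"dx":0,"dy":0,"dz":0,"ax":0,"ay":0,"az":0}]'
python3 - <<'E'
from h import *
c=r.camera('scene')['color'];t=r.camera('top')['color']
a=cv2.resize(c[105:195,180:310,::-1],(390*2,270));b=cv2.resize(t[135:315,180:450,::-1],(480,320))
o=np.zeros((590,780,3),np.uint8);o[:270]=a;o[270:590,:480]=b;cv2.imwrite('pics/f.png',o)
E
```

```text
time: 13.63
ee_pos: [0.4922, 0.1057, 0.1981]
eef_rot: [0.741, 0.672, -0.0, -0.0]
ft_force: [0.3, -0.7, -0.1]
width: 0.012
grip_force: 0.0
```

View pics/f.png

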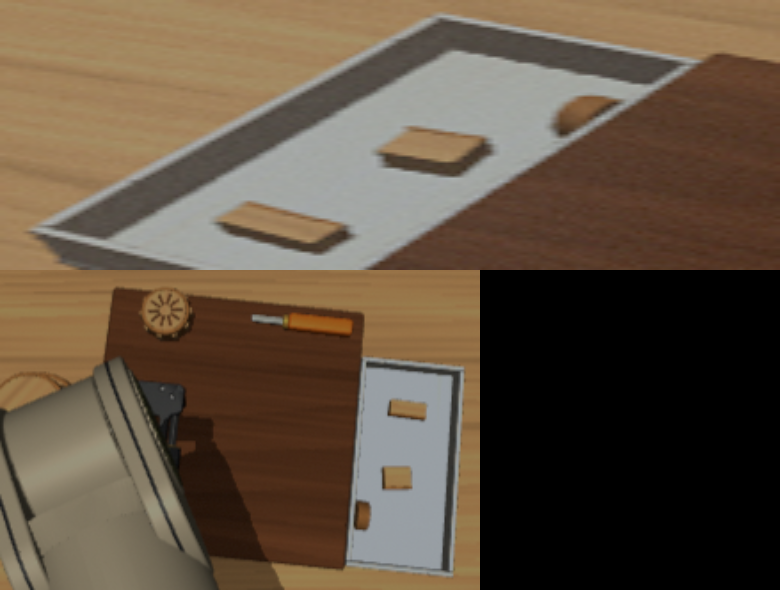

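All three offcuts are in the bin. The slice is on edge against the near wall, below the rim, and the gripper is clear of everything. The carving and gouge haven't moved, so I'm handing in.

```bash
python3 -c "
from bench import r
print(r.close_job())"
```

```text
the job is handed in; nothing more can be done
None
```

I swept the block, strip and slice off the board into the scrap bin by pushing only, and handed the job in at about 14 s; the slice came to rest on edge against the bin's inner wall, below the rim, and the carving, gouge and logs were not touched.

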